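# Stand the boxed handset in the display row and close the stop

### The job

Stand the boxed radio handset that lies flat on the counter upright on its short end in the display rack, hang tab up and window facing the sliding stop, squarely in line with the two cartons already standing there. Then slide the stop up so that the whole row is held snugly together with no gaps. Set the box down without dropping it or knocking it over, and leave the other things on the counter where they are.

Things in the scene. Friction and masses are not known exactly. Their poses are not given: they have to be found in the camera images.
- radio: cardboard carton lying on its back on the counter, window up: 115 x 62 x 30 mm, 0.2 to 0.33 kg. Origin: centre of the 115 x 62 back face (underside as it lies); x axis along the length to the hang-tab (top) end, y across the width, z out of the window face. Starts with the top end towards the robot (x axis within 0.6 rad of world -x). Once standing, its x axis points up
- radio_window (a point): centre of the carton's window face, 30 mm from radio along its z; axes as radio
- radio_top (a point): centre of the carton's top end face, 57.5 mm from mid-length along x, mid-thickness. A thin hang tab (30 mm wide, 3 mm thick) sticks out 12 mm beyond this face, next to the back face
- rack: aluminium display rack fixed on the counter: flat base 10 mm thick, 95 mm wide, from x = -140 to +130 mm, no side lips. Origin at counter level on its centre line; x axis along the row, from the sliding stop (robot side) to the fixed end plate (inner face x = +117 mm, 80 mm wide, 100 mm high), within 0.4 rad of world x; z up. Two cartons stand against the end plate
- carton_a: carton against the end plate, standing; same make as radio and same axes: origin at the centre of its 115 x 62 mm back face (so 67.5 mm above the counter when standing in the rack), x axis up to the hang-tab end, z axis out of the window face, towards the sliding stop
- carton_b: carton next to carton_a, nearest the free room, standing; same make as radio and same axes: origin at the centre of its 115 x 62 mm back face (so 67.5 mm above the counter when standing in the rack), x axis up to the hang-tab end, z axis out of the window face, towards the sliding stop
- carton_b_window (a point): centre of carton_b's window face; axes as carton_b. The free room between it and the stop's face (about 85 to 117 mm long at the start) is for the lying carton
- stop (a joint): travel of the sliding stop along the rack's x towards the cartons, 0 to 0.115 m; starts between 0 and 0.030, about 0.086 when the row of three is closed; stays where it is left, slides with about 2.5 N of friction
- stop_face (a point): centre of the stop's face plate, on the surface that meets the carton (70 mm wide, 5 mm thick, from 12 to 74 mm above the counter); axes as rack
- stop_grip (a point): top centre of the stop's grip post, 60 mm behind the face (towards the robot), 84 mm above the counter; the post is 24 mm wide (rack y) and 14 mm thick (rack x), rises from a foot whose top is 20 mm above the counter; axes as rack
- desk_mic: chromed desk microphone on a round foot 110 mm across, 185 mm tall, loose; origin: underside centre. Not to be moved
- mug: white mug, 80 mm across, 95 mm tall, loose; origin: underside centre. Not to be moved
- tape: cardboard-coloured tape roll lying flat, 100 mm across, 24 mm tall, loose; origin: underside centre. Not to be moved
- calculator: grey desk calculator, 150 x 80 x 20 mm, loose; origin: underside centre. Not to be moved
Not all that is in view belongs to the job. What is shaped like the carton_a but purple or red is not meant.

How it is judged:
By the outcome, as a careful person would: the job done as asked, in the order asked, and still so for the second after the job is handed in, with the robot touching nothing.
It also fails if it takes over 51 s, if anything falls off the work surface, if the arm or the gripper's body presses on something with over 40 N, if the wrist force passes 120 N, or if a joint passes its speed limit or range.

### The arm

A 6-joint arm with a two-finger parallel gripper is mounted at the origin on the work surface. World frame = base frame: x ahead of the robot, y to its left, z up, the work surface at z = 0. Lengths are in mm, angles in rad, forces in N, time in s.
With the tool pointing down it reaches from about 300 to 775 mm from the base axis. Payload 14.6 kg.
Tool frame: the origin (TCP) lies midway between the tips of the shut fingers; the grasp point (between the pads) lies 19 mm behind it (grip_depth is the distance from the TCP to the grasp point, in mm); z points along the fingers, y is the direction in which the jaws open and shut (so a half turn about z gives the same grasp; the last joint's range is limited). The gripper opens to 94 mm and grips with 3 to 60 N. Pads are 16 mm wide; open, the fingers measure 119 mm over their backs; the gripper's body (75 mm by 177 mm) begins 78 mm behind the grasp point.
Start: joints at [1.091, 0.3, 1.521, -0, 1.321, -0.067], TCP at [220.643, 503.792, 205.446] pointing down, gripper open.
Joint ranges: [-3.03, 3.03], [-0.79, 2.21], [0.23, 2.52], [-1.04, 4.18], [0, 3.07], [-2.55, 2.55]. Speed limits (rad/s): [2.22, 2.22, 2.57, 3.14, 3.14, 3.14].

### API

Orientations are given as [roll, pitch, yaw] about the fixed x, y, z axes, in that order (R = Rz(yaw) Ry(pitch) Rx(roll)).
In Python, from cell import read_state, camera, camera_info, sign_off, grip_depth gives the robot as it stands.
- The arm moves only by the tool drive_tool, never from a script. Its argument "motion" is one flat list of numbers, 4 for each row, row after row: the shift along the tool's x, y, z in mm, then the turn about the tool's z in rad. A call has 1 to 8 rows; each row shifts and turns the pose as measured when the row begins, along the tool's axes as they then stand; what a row does not reach is not made up. A row lasts 1/12 s, in which the tool goes at most 41.7 mm and 7.16 degrees, less where a joint would pass 70% of its speed; a pose out of reach is approached as far as the arm can. A call is refused whole if a number of a shift passes 41.7 or a number of a turn 0.125, either way. A call with a gripper value outside its range is refused whole. "jaw" is the closure, from 0 (fully open) to 1 (shut), set as the call begins (left out, the last holds). The fingers move at their own pace and stop on an object; "grip_force" is the grip in N (left out, the last holds). Time passes only in rows, so rows that do not move let the fingers close. It gives the time, the measured TCP pose, the force and the opening at its end, in the units of the state.
- read_state(): the state, without advancing time (a new reading comes with each control period).
- camera(name): name is "scene" or "top" or "wrist"; returns the picture (400x640x3 uint8, red, green, blue); there is no depth.
- camera_info(name): a dict with "fovy" (degrees; the focal length in pixels is half the picture's height over the tangent of half this angle, whatever the lens; pixels are square), "cx", "cy" (the principal point, pixels), "camera_from_world" (4x4, takes a point from world to camera coordinates). Camera axes: x right, y up, looking along -z (the intrinsics and any distortion apply to the point x, -y, -z); pixel columns grow to the right and rows downward; lengths in mm; the calibration is good to about 2 mm. A picture is of the moment at which its call begins: read the wrist's pose just before it. camera_info takes no time and is no camera call; for the wrist camera it gives the pose at the moment of the call.
- sign_off(): hands the job in, once; it reports no verdict.
The state is a dict: "clock": time; "joints": joint angles; "qd": joint speeds; "effort": joint torques, N m; "eef_pos": TCP position; "eef_rot": TCP orientation; "wrist_force": force on the tool from outside, world axes, zero at the start; "moment": the same for the moment, N m; "finger_gap": finger opening in mm.
Only numpy, scipy, OpenCV 4.12 (cv2) and the standard library are available. Lean on these libraries where they do the work, as an engineer would, in place of code of your own. Each camera call takes 0.05 s, during which the arm holds its last target. There are 200 camera calls.

## Working session

There is one attempt and no reset: what is moved stays moved. The work goes in short steps, Python scripts to look and compute and a tool call to move; the robot and the scene stay as the last step left them, time stands still between calls to the robot, and variables do not carry over. Pictures are saved under pics/ and viewed, on a budget of 10 in all, crops included, one or two more only if the job needs it, and the job is handed in when it is done.

Besides the shell and the picture viewer there is one more tool, called after "Call:" by a JSON object that holds its "op" and its "data". drive_tool: Moves the arm, as the interface text tells. Its arguments: {"type":"object","properties":{"motion":{"type":"array","items":{"type":"number"}},"jaw":{"type":"number"},"grip_force":{"type":"number"}},"required":["motion"]}

```bash
mkdir -p pics; ls; python3 - <<'E'
from cell import *
import cv2, numpy as np
for n in("scene","top"):
    i=camera_info(n); print(n,i)
    im=camera(n); cv2.imwrite(f"pics/{n}0.png",im[:,:,::-1])
print(read_state(), grip_depth)
E
```

```text
pics
scene {'fovy': 56.83111204845772, 'cx': 322.1726312686389, 'cy': 203.09179029542042, 'camera_from_world': array([[ 5.57136037e-01,  8.30161541e-01, -2.07666292e-02,
        -3.60922206e+02],
       [-4.69833349e-01,  3.35736262e-01,  8.16417654e-01,
         2.36209746e+02],
       [ 6.84730648e-01, -4.45098842e-01,  5.77088347e-01,
        -1.62899016e+03],
       [ 0.00000000e+00,  0.00000000e+00,  0.00000000e+00,
         1.00000000e+00]])}
top {'fovy': 56.538730763488154, 'cx': 321.098406312878, 'cy': 195.36797906836412, 'camera_from_world': array([[-6.85422631e-04, -9.99974453e-01, -7.11497103e-03,
        -2.34648470e+00],
       [ 9.89912407e-01, -1.68653423e-03,  1.41670680e-01,
        -6.25067162e+02],
       [-1.41679060e-01, -6.94609381e-03,  9.89888274e-01,
        -1.22676900e+03],
       [ 0.00000000e+00,  0.00000000e+00,  0.00000000e+00,
         1.00000000e+00]])}
{'clock': 0.1, 'joints': array([ 1.09136299e+00,  3.00417734e-01,  1.52151735e+00,  2.12587349e-05,
        1.32072894e+00, -6.65870049e-02]), 'qd': array([-5.75303589e-04, -2.10753114e-03, -1.41482502e-03,  1.20290505e-05,
        2.19964922e-03, -9.46633246e-04]), 'effort': array([ 1.62058379e-03, -5.32639682e+01, -3.53288591e+01,  7.09515531e-02,
        2.34733050e-02, -8.37524823e-06]), 'eef_pos': array([220.54868557, 503.57828807, 204.94256919]), 'eef_rot': array([-3.14052502e+00, -9.18332440e-05,  2.72874100e+00]), 'wrist_force': array([0.44924035, 0.13102601, 0.84268436]), 'moment': array([ 0.03435356, -0.00516853,  0.04870095]), 'finger_gap': 93.75103772226235} 18.8
```

View pics/top0.png

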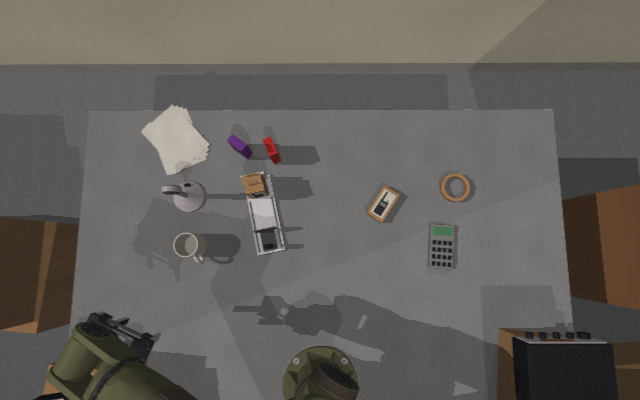

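View pics/scene0.png

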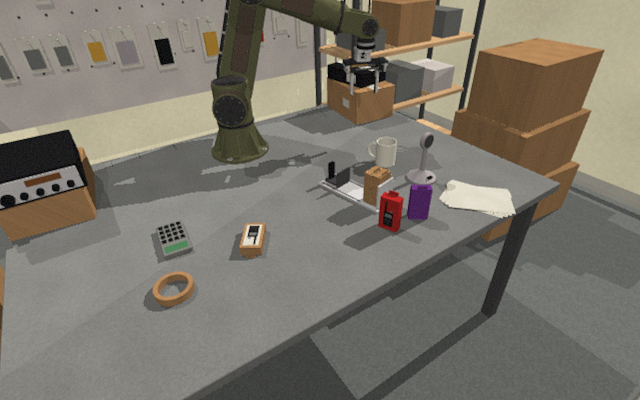

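The top view shows the radio lying at (384,203) and the rack with its two brown cartons at (254,184). The stop is near (266,240). The red (271,150) and purple (240,147) cartons are decoys. The tape, calculator, mug and mic are clear of the radio. I'll get rough positions by ray casting.

```bash
cat > h.py <<'E'
from cell import *
import cv2, numpy as np
def ray(n,u,v,z,i=None):
    i=i or camera_info(n); T=i["camera_from_world"]; R=T[:3,:3]; c=-R.T@T[:3,3]
    f=200/np.tan(np.radians(i["fovy"]/2))
    d=R.T@np.array([(u-i["cx"])/f,-(v-i["cy"])/f,-1.])
    return c+d*(z-c[2])/d[2]
def proj(n,p,i=None):
    i=i or camera_info(n); T=i["camera_from_world"]; q=T[:3,:3]@np.array(p,float)+T[:3,3]
    f=200/np.tan(np.radians(i["fovy"]/2)); return np.array([i["cx"]+f*q[0]/-q[2], i["cy"]-f*q[1]/-q[2]])
def shot(n,name):
    i=camera_info(n); im=camera(n); cv2.imwrite(f"pics/{name}.png",im[:,:,::-1]); return im,i
def tool(target_xyz):  # world shift -> tool axes, from present pose
    s=read_state(); from scipy.spatial.transform import Rotation as Ro
    return Ro.from_euler('xyz',s["eef_rot"]).as_matrix().T@(np.array(target_xyz)-s["eef_pos"])
E
python3 - <<'E'
from h import *
im=cv2.imread("pics/top0.png"); hsv=cv2.cvtColor(im,cv2.COLOR_BGR2HSV)
m=cv2.inRange(hsv,(5,80,60),(20,255,255)); 
cs,_=cv2.findContours(m,cv2.RETR_EXTERNAL,cv2.CHAIN_APPROX_NONE)
for c in cs:
    if 40<cv2.contourArea(c)<3000:
        r=cv2.minAreaRect(c); b=cv2.boxPoints(r); print(np.round(r[0]),np.round(r[1]),r[2],[np.round(ray("top",*p,30)[:2]) for p in b])
for nm,p,z in (("radio",(384,203),30),("rackSE",(285,249),10),("rackSW",(258,254),10),("stop",(266,240),84),("mug",(187,243),95),("micfoot",(189,197),5),("mictop",(173,190),185)):
    print(nm,np.round(ray("top",*p,z)))
s=camera_info("wrist"); print(s)
a=cv2.resize(im[150:270,150:480],None,fx=2.4,fy=2.4,interpolation=cv2.INTER_CUBIC); cv2.imwrite("pics/crop1.png",a)
E
```

```text
[ 52. 386.] [15. 17.] 90.0 [array([ 27., 900.]), array([ 27., 845.]), array([-19., 840.]), array([-19., 895.])]
[627. 385.] [29. 22.] 18.434947967529297 [array([  -6., -926.]), array([  56., -955.]), array([   28., -1041.]), array([  -34., -1011.])]
[626. 357.] [30. 26.] 90.0 [array([ 143., -953.]), array([  143., -1037.]), array([   51., -1026.]), array([  51., -943.])]
[556. 340.] [ 2. 33.] 90.0 [array([ 152., -717.]), array([ 153., -824.]), array([ 146., -824.]), array([ 146., -717.])]
[509. 364.] [28. 69.] 6.34019136428833 [array([ -25., -547.]), array([ 187., -586.]), array([ 177., -677.]), array([ -34., -636.])]
[383. 203.] [19. 35.] 32.735225677490234 [array([ 566., -155.]), array([ 669., -223.]), array([ 633., -276.]), array([ 532., -208.])]
[454. 187.] [28. 29.] 90.0 [array([ 705., -417.]), array([ 705., -517.]), array([ 607., -512.]), array([ 607., -412.])]
[254. 185.] [24. 23.] 78.69007110595703 [array([698., 277.]), array([714., 199.]), array([632., 181.]), array([617., 258.])]
radio [ 600. -220.   30.]
rackSE [444. 122.  10.]
rackSW [427. 214.  10.]
stop [473. 176.  84.]
mug [463. 430.  95.]
micfoot [626. 464.   5.]
mictop [622. 448. 185.]
{'fovy': 63.78487820364971, 'cx': 324.1621934456692, 'cy': 196.4833698153818, 'camera_from_world': array([[ 4.01794568e-01,  9.15729746e-01, -3.97306044e-04,
        -5.48489121e+02],
       [-8.84782765e-01,  3.88104054e-01, -2.57943214e-01,
         2.78100197e+01],
       [-2.36052078e-01,  1.03991712e-01,  9.66159997e-01,
        -3.91559393e+02],
       [ 0.00000000e+00,  0.00000000e+00,  0.00000000e+00,
         1.00000000e+00]])}
```

View pics/crop1.png

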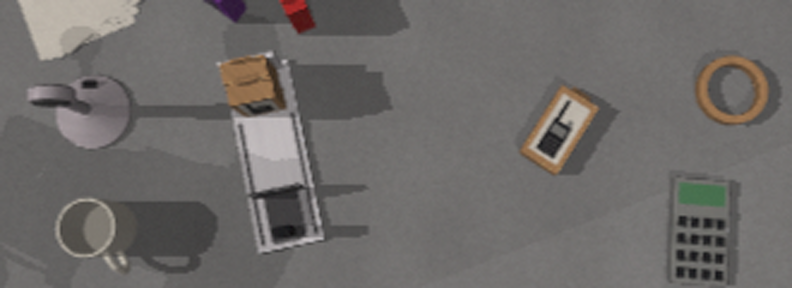

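The radio is at about (600,-215), with its long axis near 146° and its top end towards the robot. I plan to grip it across the width near the top end and let it swing down to hang. Then I'll yaw it about -2.35 rad and set it in the rack. First I'll travel over it.

Call:
{"op": "drive_tool", "data": {"motion": [-30, -25, 0, 0, -30, -25, 0, 0, -30, -25, 0, 0, -30, -25, 0, 0, -30, -25, 0, 0, -30, -25, 0, 0, -30, -25, 0, 0, -30, -25, 0, 0], "jaw": 0}}

```text
clock: 0.77
eef_pos: [360.7, 216.6, 202.0]
eef_rot: [-3.136, -0.002, 2.739]
wrist_force: [1.3, 1.0, -0.0]
finger_gap: 94.3
```

Call:
{"op": "drive_tool", "data": {"motion": [-30, -25, 0, 0, -30, -25, 0, 0, -30, -25, 0, 0, -30, -25, 0, 0, -30, -25, 0, 0, -30, -25, 0, 0, -30, -25, 0, 0, -30, -25, 0, 0]}}

```text
clock: 1.43
eef_pos: [505.8, -77.8, 202.2]
eef_rot: [-3.136, -0.002, 2.739]
wrist_force: [1.0, 0.9, 0.4]
finger_gap: 93.7
```

```bash
python3 - <<'E'
from h import *
s=read_state(); print(s["clock"],s["eef_pos"],s["eef_rot"],tool([565,-191,200]))
E
```

```text
1.4333 [505.78132649 -77.82257441 202.20050834] [-3.13648927e+00 -2.38544772e-03  2.73876036e+00] [-98.8518801  -80.8917561    2.37755911]
```

Call:
{"op": "drive_tool", "data": {"motion": [-30, -25, 0, 0.1, -30, -25, 0, 0.09, -29, -25, 0, 0, -10, -6, 0, 0, 0, 0, 0, 0]}}

```text
clock: 1.85
eef_pos: [554.4, -209.4, 199.3]
eef_rot: [-3.135, -0.005, 2.533]
wrist_force: [-0.2, 0.5, 0.2]
finger_gap: 93.8
```

```bash
python3 - <<'E'
from h import *
s=read_state(); print(s["clock"],s["eef_pos"],s["eef_rot"])
im,i=shot("wrist","w1"); np.save("w1.npy",i,allow_pickle=True)
E
```

```text
1.85 [ 554.35470005 -209.40984376  199.27814873] [-3.13489421 -0.00463504  2.53336443]
```

View pics/w1.png

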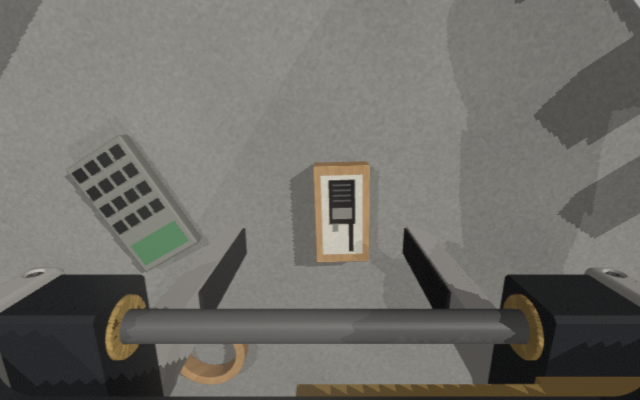

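The radio sits at (342,212), aligned with the image. The antenna in the printed picture points down in the image, so I need to check which end carries the hang tab.

```bash
python3 - <<'E'
from h import *
i=np.load("w1.npy",allow_pickle=True).item()
im=cv2.imread("pics/w1.png"); cv2.imwrite("pics/w1c.png",cv2.resize(im[145:280,280:400],None,fx=4,fy=4,interpolation=cv2.INTER_CUBIC))
hsv=cv2.cvtColor(im,cv2.COLOR_BGR2HSV)
m=cv2.inRange(hsv,(5,70,60),(22,255,255)); m[:140]=0;m[275:]=0
c=max(cv2.findContours(m,cv2.RETR_EXTERNAL,cv2.CHAIN_APPROX_NONE)[0],key=cv2.contourArea)
b=cv2.approxPolyDP(c,4,True)[:,0]; print(b)
for p in b: print(np.round(ray("wrist",*p,30,i)[:2],1),np.round(ray("wrist",*p,0,i)[:2],1))
E
```

```text
[[365 161]
 [314 163]
 [317 261]
 [368 260]]
[ 561.3 -162.3] [ 567.  -161.9]
[ 531.3 -209.3] [ 534.4 -212.9]
[ 628.9 -274.2] [ 640.4 -283.3]
[ 662.3 -223.7] [ 676.6 -228.5]
```

View pics/w1c.png

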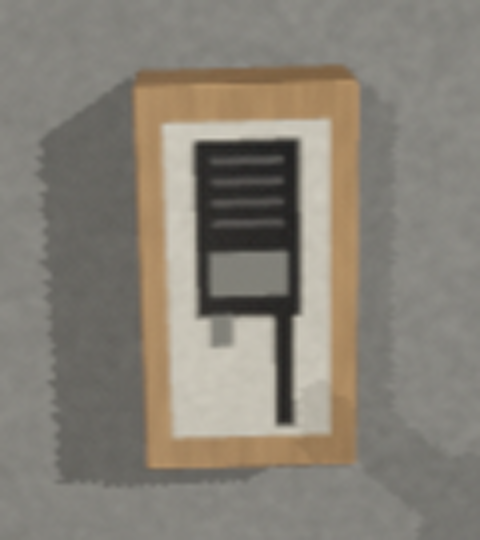

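The near end face is in view and has no tab, so the tab may be at the far end, which would contradict the description. The scene camera sees the far end, so I'll check there and look at the standing cartons too.

```bash
python3 - <<'E'
from h import *
im=cv2.imread("pics/scene0.png")
a=cv2.resize(im[210:270,225:285],(400,400),interpolation=cv2.INTER_CUBIC);b=cv2.resize(im[160:220,345:405],(400,400),interpolation=cv2.INTER_CUBIC)
cv2.imwrite("pics/sc.png",np.hstack([a,b]))
E
```

```text
(no output)
```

View pics/sc.png

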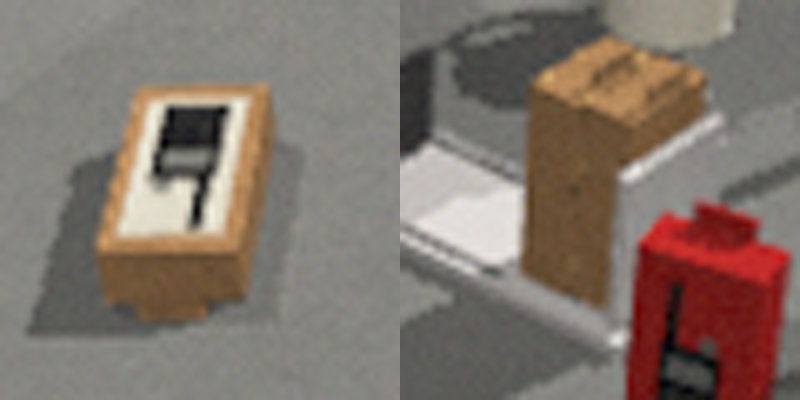

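The crop settles it. The hang tab sticks out at the radio's far end (left panel, about (175,310)), and the red carton shows the tab at its antenna end as well. So the radio's x axis points away from the robot, against the written hint, and I trust the picture. I'll grip 12 mm from the far end, with the target at about (634,-242) and yaw 2.575.

Call:
{"op": "drive_tool", "data": {"motion": [-28, 6, 20, -0.02, -28, 6, 30, -0.02, -28, 7, 30, 0, 0, 0, 35, 0, 0, 0, 25, 0, 0, 0, 0, 0]}}

```text
clock: 2.4
eef_pos: [637.2, -232.9, 56.4]
eef_rot: [-3.137, -0.001, 2.583]
wrist_force: [-0.6, -0.4, -0.1]
finger_gap: 93.7
```

```bash
python3 - <<'E'
from h import *
print(tool([634.4,-241.8,5]),read_state()["eef_rot"])
E
```

```text
[-2.44196541 -8.76490056 51.41162576] [-3.13654708e+00 -9.43380409e-04  2.58257518e+00]
```

Call:
{"op": "drive_tool", "data": {"motion": [-2.5, -9, 18, 0.008, 0, 0, 18, 0, 0, 0, 12, 0, 0, 0, 3, 0, 0, 0, 0, 0]}}

```text
clock: 2.82
eef_pos: [635.5, -236.7, 9.7]
eef_rot: [-3.137, 0.002, 2.58]
wrist_force: [-0.2, 0.5, -0.1]
finger_gap: 94.0
```

Call:
{"op": "drive_tool", "data": {"motion": [0, 0, 0, 0, 0, 0, 0, 0, 0, 0, 0, 0, 0, 0, 0, 0, 0, 0, 0, 0, 0, 0, 0, 0], "jaw": 1, "grip_force": 7}}

```text
clock: 3.32
eef_pos: [637.6, -236.5, 16.0]
eef_rot: [-3.138, 0.008, 2.582]
wrist_force: [-0.5, 0.1, -2.4]
finger_gap: 62.5
```

Call:
{"op": "drive_tool", "data": {"motion": [0, 0, 0, 0, 0, 0, 0, 0, -2, -2, 6, 0, 0, 0, 4, 0, 0, 0, 3, 0, 0, 0, 1, 0], "jaw": 0.2}}

```text
clock: 3.82
eef_pos: [638.6, -239.9, 0.9]
eef_rot: [-3.138, 0.009, 2.581]
wrist_force: [-0.8, -0.2, 0.3]
finger_gap: 75.5
```

```bash
python3 - <<'E'
from h import *
s=read_state();print(tool([634.4,-241.8,5]),s["eef_rot"],s["wrist_force"],s["finger_gap"])
E
```

```text
[ 2.45604632 -3.85196502 -4.11185791] [-3.13847148  0.00892385  2.58124905] [-0.83981908 -0.20623415  0.31900298] 75.49595125010234
```

Call:
{"op": "drive_tool", "data": {"motion": [3, -3, -3, 0, 0, 0, 0, 0, 0, 0, 0, 0], "jaw": 1, "grip_force": 6}}

```text
clock: 4.07
eef_pos: [633.8, -240.5, 3.1]
eef_rot: [-3.139, 0.008, 2.581]
wrist_force: [0.1, -0.3, -2.4]
finger_gap: 61.9
```

Call:
{"op": "drive_tool", "data": {"motion": [0, 0, 0, 0]}}

```text
clock: 4.15
eef_pos: [633.7, -240.6, 3.2]
eef_rot: [-3.139, 0.008, 2.581]
wrist_force: [0.6, -0.6, -2.2]
finger_gap: 62.1
```

Call:
{"op": "drive_tool", "data": {"motion": [0, 0, 0, 0]}}

```text
clock: 4.23
eef_pos: [633.7, -240.6, 3.2]
eef_rot: [-3.139, 0.008, 2.581]
wrist_force: [0.7, -0.3, -2.0]
finger_gap: 62.1
```

Call:
{"op": "drive_tool", "data": {"motion": [0, 0, -10, 0, 0, 0, -15, 0, 0, 0, -15, 0, 0, 0, -15, 0, 0, 0, -15, 0, 0, 0, -15, 0, 0, 0, -15, 0, 0, 0, -10, 0]}}

```text
clock: 4.9
eef_pos: [631.7, -239.3, 123.6]
eef_rot: [-3.138, 0.005, 2.581]
wrist_force: [-0.4, -0.5, -3.0]
finger_gap: 62.1
```

Call:
{"op": "drive_tool", "data": {"motion": [0, 0, -10, 0, 0, 0, -10, 0, 0, 0, -5, 0, 0, 0, 0, 0]}}

```text
clock: 5.23
eef_pos: [632.1, -239.4, 155.3]
eef_rot: [-3.138, 0.009, 2.582]
wrist_force: [0.9, -0.1, -3.2]
finger_gap: 61.7
```

```bash
python3 - <<'E'
from h import *
s=read_state();print(s["clock"],s["eef_pos"],s["wrist_force"],s["moment"])
a,_=shot("wrist","w2"); b,_=shot("scene","s2")
b=cv2.resize(b[110:270,200:360],(400,400),interpolation=cv2.INTER_CUBIC); a=cv2.resize(a,(400,250)); a=np.vstack([a,np.zeros((150,400,3),np.uint8)])
cv2.imwrite("pics/c2.png",np.hstack([a,b])[:,:,::-1])
E
```

```text
5.2333 [ 632.09144872 -239.36622641  155.34265642] [ 0.93937503 -0.07794547 -3.1778654 ] [0.05605536 0.0038789  0.02014941]
```

View pics/c2.png

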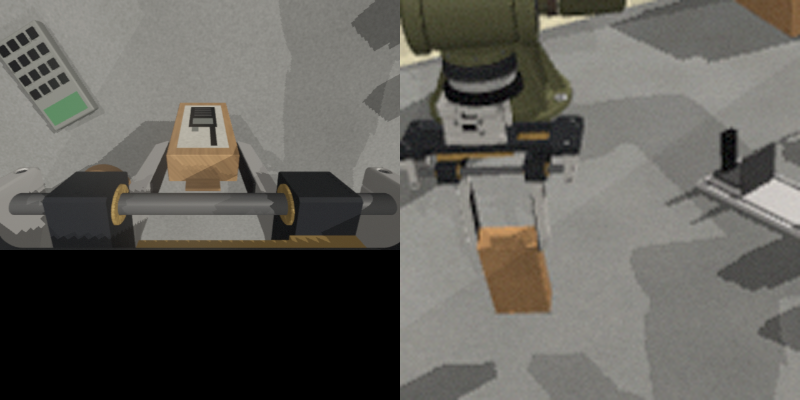

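The carton swung down on its own, window towards +tool x and tab up, but it still leans. I'll work out the tilt from the bottom edge in w2.

```bash
cat >> h.py <<'E'
def tilt(name):
    from scipy.spatial.transform import Rotation as Ro
    s=read_state(); i=camera_info("wrist"); im=cv2.imread(f"pics/{name}.png"); hsv=cv2.cvtColor(im,cv2.COLOR_BGR2HSV)
    m=cv2.inRange(hsv,(5,70,60),(22,255,255)); m[:,:200]=0;m[:,460:]=0;m[280:]=0
    c=max(cv2.findContours(m,cv2.RETR_EXTERNAL,cv2.CHAIN_APPROX_NONE)[0],key=cv2.contourArea)[:,0]
    v=c[:,1].min(); u=c[c[:,1]<v+3][:,0].mean()
    R=Ro.from_euler('xyz',s["eef_rot"]).as_matrix(); P=s["eef_pos"]-18.8*R[:,2]
    T=i["camera_from_world"]; cen=-T[:3,:3].T@T[:3,3]; d=ray("wrist",u,v,0,i)-cen
    t=((P-cen)@R[:,1])/(d@R[:,1]); q=R.T@(cen+t*d-P)
    print("edge px",u,v,"rel pivot tool",np.round(q,1),"dist",np.linalg.norm(q))
    a=np.arctan2(q[0],q[2])-np.arctan2(11,103); print("tilt from vertical deg",np.degrees(a))
E
python3 -c "
from h import *
tilt('w2')"
```

```text
edge px 324.012987012987 165 rel pivot tool [  980.4    -0.  -5668.5] dist 5752.615651408952
tilt from vertical deg 164.09127364051741
```

```bash
python3 - <<'E'
s=open("h.py").read()
a=s.index("    t=((P-cen)"); s=s[:a]+'''    o=(R.T@(cen-P))[[0,2]]; e=(R.T@d)[[0,2]]; e/=np.linalg.norm(e); b=o@e
    for t in np.roots([1,2*b,o@o-103.6**2]): q=o+t*e; print("edge",u,v,np.round(q,1),"tilt deg",np.round(np.degrees(np.arctan2(q[0],q[1])-np.arctan2(11,103)),1))
'''
open("h.py","w").write(s)
E
python3 -c "
from h import *
tilt('w2')"
```

```text
edge 324.012987012987 165 [30.7 98.9] tilt deg 11.1
edge 324.012987012987 165 [ 60.8 -83.9] tilt deg 138.0
```

The tilt is about 11°, bottom towards +tool x. I'll set it on the counter here, swing it upright about its bottom edge, release so it settles flat, then regrip it firmly.

Call:
{"op": "drive_tool", "data": {"motion": [0, 0, 15, 0, 0, 0, 18, 0, 0, 0, 15, 0, 0, 0, 10, 0, 0, 0, 5, 0, 0, 0, 0, 0]}}

```text
clock: 5.83
eef_pos: [631.8, -239.7, 86.2]
eef_rot: [-3.138, 0.006, 2.581]
wrist_force: [-1.5, 0.2, 1.0]
finger_gap: 62.0
```

```bash
python3 - <<'E'
from h import *
s=read_state();print(s["clock"],s["eef_pos"],s["wrist_force"])
shot("wrist","w3"); tilt("w3")
E
```

```text
5.8333 [ 631.84717894 -239.66269915   86.20164316] [-1.48818871  0.20112492  0.99530384]
edge 324.4875 167 [28.9 99.5] tilt deg 10.1
edge 324.4875 167 [ 60.3 -84.2] tilt deg 138.3
```

Call:
{"op": "drive_tool", "data": {"motion": [4, 0, 0, 0, 4, 0, 0, 0, 4, 0, 0, 0, 4, 0, 0, 0, 0, 0, 0, 0]}}

```text
clock: 6.3
eef_pos: [616.8, -230.2, 86.3]
eef_rot: [-3.138, 0.006, 2.581]
wrist_force: [-0.2, 0.3, -3.7]
finger_gap: 61.9
```

```bash
python3 - <<'E'
from h import *
s=read_state();print(s["clock"],s["eef_pos"],s["wrist_force"])
shot("wrist","w4"); tilt("w4")
E
```

```text
6.3 [ 616.76898406 -230.21419989   86.33195823] [-0.23862081  0.30716708 -3.73979587]
edge 324.4871794871795 175 [ 21.9 101.3] tilt deg 6.1
edge 324.4871794871795 175 [ 58.6 -85.4] tilt deg 139.4
```

Call:
{"op": "drive_tool", "data": {"motion": [0, 0, 3, 0, 0, 0, 2, 0, 4, 0, 0, 0, 4, 0, 0, 0, 3, 0, 1, 0, 0, 0, 0, 0]}}

```text
clock: 6.85
eef_pos: [608.5, -225.2, 83.4]
eef_rot: [-3.138, 0.013, 2.581]
wrist_force: [-0.2, -0.1, -3.5]
finger_gap: 62.2
```

```bash
python3 - <<'E'
from h import *
s=read_state();print(s["clock"],s["eef_pos"],s["wrist_force"])
shot("wrist","w5"); tilt("w5")
E
```

```text
6.85 [ 608.54297207 -225.18004021   83.3596811 ] [-0.15478009 -0.07505692 -3.52718086]
edge 324.4871794871795 179 [ 18.4 102. ] tilt deg 4.1
edge 324.4871794871795 179 [ 57.8 -86. ] tilt deg 140.0
```

Call:
{"op": "drive_tool", "data": {"motion": [0, 0, 2, 0, 0, 0, 2, 0, 0, 0, 0, 0]}}

```text
clock: 7.15
eef_pos: [609.5, -225.8, 81.2]
eef_rot: [-3.138, 0.016, 2.581]
wrist_force: [0.3, 0.9, -3.0]
finger_gap: 62.3
```

Call:
{"op": "drive_tool", "data": {"motion": [0, 0, 2, 0, 0, 0, 1, 0, 0, 0, 0, 0]}}

```text
clock: 7.4
eef_pos: [610.4, -226.3, 79.6]
eef_rot: [-3.139, 0.018, 2.581]
wrist_force: [-0.7, -0.5, 1.1]
finger_gap: 61.8
```

Call:
{"op": "drive_tool", "data": {"motion": [0, 0, 0, 0, 0, 0, 0, 0, 0, 0, 0, 0], "jaw": 0.22}}

```text
clock: 7.65
eef_pos: [610.3, -226.2, 78.9]
eef_rot: [-3.139, 0.018, 2.581]
wrist_force: [-0.0, -0.7, -0.5]
finger_gap: 73.3
```

```bash
python3 - <<'E'
from h import *
s=read_state();print(s["clock"],s["eef_pos"],s["wrist_force"])
a,_=shot("wrist","w6"); tilt("w6"); b,_=shot("scene","s6")
b=cv2.resize(b[130:290,180:340],(400,400),interpolation=cv2.INTER_CUBIC); a=cv2.resize(a,(400,250)); a=np.vstack([a,np.zeros((150,400,3),np.uint8)])
cv2.imwrite("pics/c6.png",np.hstack([a,b])[:,:,::-1])
E
```

```text
7.65 [ 610.26525146 -226.19561897   78.90393814] [-0.01073804 -0.67244955 -0.54954132]
edge 324.0 176 [ 21.  101.4] tilt deg 5.6
edge 324.0 176 [ 58.4 -85.6] tilt deg 139.6
```

View pics/c6.png

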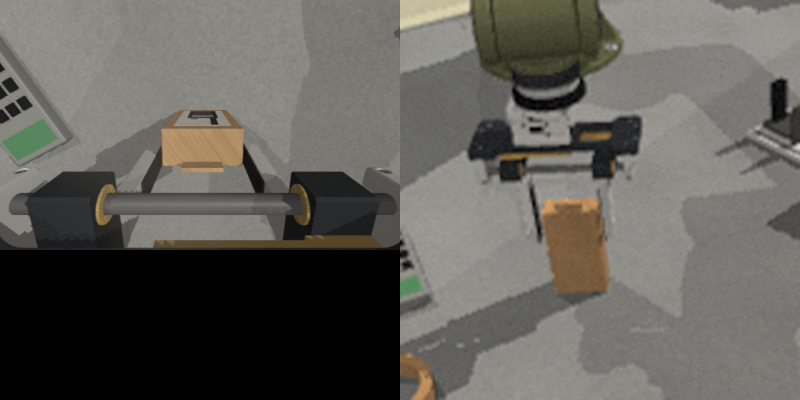

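The carton stands on the counter with its tab up. I'll find its pose relative to the jaws for a centred regrip.

```bash
python3 - <<'E'
from h import *
from scipy.spatial.transform import Rotation as Ro
s=read_state(); i=camera_info("wrist"); R=Ro.from_euler('xyz',s["eef_rot"]).as_matrix()
im=cv2.imread("pics/w6.png"); hsv=cv2.cvtColor(im,cv2.COLOR_BGR2HSV)
m=cv2.inRange(hsv,(5,70,60),(22,255,255)); m[:,:200]=0;m[:,460:]=0;m[285:]=0
c=max(cv2.findContours(m,cv2.RETR_EXTERNAL,cv2.CHAIN_APPROX_NONE)[0],key=cv2.contourArea)
print(cv2.approxPolyDP(c,3,True)[:,0].tolist())
rel=lambda p:np.round(R.T@(p-s["eef_pos"]),1)
print("bottom front edge",rel(ray("wrist",324,176,0,i)))
for p in cv2.approxPolyDP(c,3,True)[:,0]: print(p,"z115",rel(ray("wrist",*p,115,i)))
g=hsv[170:275:3,330,2]; print(g.tolist())
E
```

```text
[[258, 206], [261, 265], [290, 265], [290, 274], [357, 274], [357, 265], [387, 264], [389, 206], [361, 176], [288, 176]]
bottom front edge [21.9 -1.1 78.5]
[258 206] z115 [ 30.6 -31.9 -36.5]
[261 265] z115 [  0.2 -32.1 -36. ]
[290 265] z115 [  0.2 -17.8 -36. ]
[290 274] z115 [ -4.8 -18.  -36. ]
[357 274] z115 [ -4.8  15.3 -36. ]
[357 265] z115 [  0.2  15.2 -36.1]
[387 264] z115 [  0.7  29.9 -36.2]
[389 206] z115 [ 30.6  29.2 -36.7]
[361 176] z115 [ 44.9  15.7 -36.9]
[288 176] z115 [ 44.9 -17.4 -36.8]
[140, 136, 121, 54, 52, 90, 69, 142, 141, 145, 157, 121, 180, 182, 179, 181, 178, 172, 166, 174, 178, 173, 172, 176, 176, 171, 172, 179, 179, 173, 125, 123, 121, 179, 182]
```

Call:
{"op": "drive_tool", "data": {"motion": [7, -1, 0, 0, 6, 0, 0, 0, 0, 0, 0, 0]}}

```text
clock: 8.0
eef_pos: [597.4, -219.5, 78.1]
eef_rot: [-3.139, 0.017, 2.581]
wrist_force: [0.0, 0.4, -0.1]
finger_gap: 73.5
```

Call:
{"op": "drive_tool", "data": {"motion": [0, 0, 0, 0, 0, 0, 0, 0, 0, 0, 0, 0], "jaw": 1, "grip_force": 25}}

```text
clock: 8.25
eef_pos: [597.0, -219.1, 78.4]
eef_rot: [-3.139, 0.017, 2.581]
wrist_force: [0.5, 0.4, -0.1]
finger_gap: 61.7
```

```bash
python3 - <<'E'
from h import *
im=cv2.imread("pics/top0.png"); big=im[160:262,225:295]
hsv=cv2.cvtColor(im,cv2.COLOR_BGR2HSV)
m=cv2.inRange(hsv,(5,60,40),(22,255,255)); k=np.zeros_like(m); k[165:205,235:275]=255; m&=k
c=max(cv2.findContours(m,cv2.RETR_EXTERNAL,cv2.CHAIN_APPROX_NONE)[0],key=cv2.contourArea)
print("cartons",cv2.approxPolyDP(c,1.5,True)[:,0].tolist())
i=camera_info("top")
for p in cv2.approxPolyDP(c,1.5,True)[:,0]: print(p,np.round(ray("top",*p,125,i)[:2]),np.round(ray("top",*p,10,i)[:2]))
cv2.imwrite("pics/rack.png",cv2.resize(big,None,fx=8,fy=5.88,interpolation=cv2.INTER_CUBIC) if 0 else cv2.resize(big,(410,598),interpolation=cv2.INTER_CUBIC))
E
```

```text
cartons [[242, 176], [246, 194], [252, 197], [249, 193], [261, 190], [268, 194], [264, 178], [259, 173]]
[242 176] [677. 252.] [700. 277.]
[246 194] [618. 237.] [635. 261.]
[252 197] [609. 218.] [625. 240.]
[249 193] [622. 228.] [639. 251.]
[261 190] [631. 189.] [649. 209.]
[268 194] [618. 166.] [635. 184.]
[264 178] [670. 180.] [692. 199.]
[259 173] [687. 197.] [711. 217.]
```

View pics/rack.png

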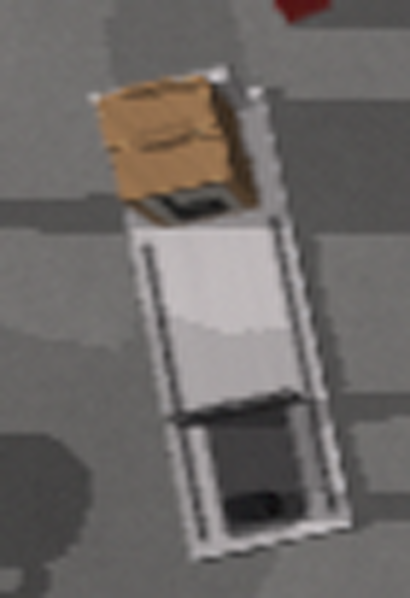

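The crop shows the two cartons' top face (front edge about (120,193) to (232,180)). The stop face is a dark bar at about (240,405) and the grip post is at (255,505). The rack's front corners are (192,558) and (350,522).

```bash
python3 - <<'E'
from h import *
f=lambda x,y,z:ray("top",225+(x+.5)/5.857-.5,160+(y+.5)/5.863-.5,z)
P=dict(tFL=f(120,193,125),tFR=f(232,180,125),tBL=f(98,97,125),tBR=f(210,80,125),rFL=f(192,558,10),rFR=f(350,522,10),rL=f(130,235,10),rR=f(268,90,10),sL=f(168,420,74),sR=f(303,392,74),post=f(255,505,84))
for k,v in P.items(): print(k,np.round(v))
ang=lambda a,b:np.arctan2(*(P[b]-P[a])[[1,0]])
print("front edge dir",ang("rFR","rFL")-np.pi/2,"right edge",ang("rFR","rR"),"left",ang("rFL","rL"),"carton sides",ang("tFL","tBL"),ang("tFR","tBR"),"cf",ang("tFR","tFL")-np.pi/2)
print("front mid",(P["tFL"]+P["tFR"])/2,"rack front mid",(P["rFL"]+P["rFR"])/2,"stop",(P["sL"]+P["sR"])/2)
s=read_state();print(s["joints"])
E
```

```text
tFL [623. 240. 125.]
tFR [630. 179. 125.]
tBL [677. 254. 125.]
tBR [686. 192. 125.]
rFL [424. 216.  10.]
rFR [445. 124.  10.]
rL [615. 258.  10.]
rR [703. 177.  10.]
sL [502. 220.  74.]
sR [517. 145.  74.]
post [454. 169.  84.]
front edge dir 0.22145463108061114 right edge 0.20256562335842548 left 0.2150141682821794 carton sides 0.25003562988034034 0.23434832739014919 cf 0.1152055926413611
front mid [626.78286052 209.58003455 125.        ] rack front mid [434.5543631  170.11557716  10.        ] stop [509.63298607 182.5110775   74.        ]
[-0.40703446  0.60112226  1.39541843 -0.00613768  1.12895025 -1.41507279]
```

Rack angle is about 0.21 rad with its origin at about (571.5,199.3). The carton_b window measures about (627,210), which agrees with the nominal x=57. The stop is near 0 travel. I'll lift, yaw by +0.77, and travel to a staging point short of carton_b.

Call:
{"op": "drive_tool", "data": {"motion": [0, 0, -10, 0, 0, 0, -12, -0.11, 0, 0, -12, -0.11, 0, 0, -12, -0.11, 0, 0, -5, -0.11, 0, 0, 0, -0.11, 0, 0, 0, -0.11, 0, 0, 0, -0.11]}}

```text
clock: 8.92
eef_pos: [595.6, -218.4, 134.2]
eef_rot: [-3.13, 0.007, -2.901]
wrist_force: [0.4, -0.2, -3.4]
finger_gap: 62.1
```

Call:
{"op": "drive_tool", "data": {"motion": [-6, 25, 0, 0, -6, 36, 0, 0, -6, 36, 0, 0, -6, 36, 0, 0, -6, 36, 0, 0, -6, 36, 0, 0, -6, 36, 0, 0, -6, 36, 0, 0]}}

```text
clock: 9.58
eef_pos: [573.0, 65.9, 134.4]
eef_rot: [-3.128, 0.007, -2.901]
wrist_force: [0.1, 0.3, -2.5]
finger_gap: 62.1
```

```bash
python3 - <<'E'
from h import *
s=read_state();print(s["clock"],s["eef_rot"],s["wrist_force"],tool([581,201.5,118]))
E
```

```text
9.5833 [-3.12806655  0.00672659 -2.90108617] [ 0.09358958  0.30597381 -2.53641702] [-40.0047905  130.02791154  14.92744731]
```

Call:
{"op": "drive_tool", "data": {"motion": [-10, 34, 0, 0.03, -10, 34, 0, 0, -10, 34, 0, 0, -8, 20, 0, 0, 0, 5, 0, 0]}}

```text
clock: 10.0
eef_pos: [580.4, 210.4, 135.9]
eef_rot: [-3.129, 0.008, -2.928]
wrist_force: [-0.6, 0.2, -3.5]
finger_gap: 61.8
```

```bash
python3 - <<'E'
from h import *
s=read_state();print(s["clock"],s["eef_pos"],s["eef_rot"],s["wrist_force"],tool([581,201.5,118]))
im,i=shot("wrist","w7"); np.save("w7.npy",i,allow_pickle=True)
E
```

```text
10.0 [580.42998007 210.42430197 135.88373345] [-3.12932667  0.00774399 -2.92804383] [-0.5526286   0.18766711 -3.54088014] [ 1.4727004  -8.62250232 17.97997824]
```

View pics/w7.png

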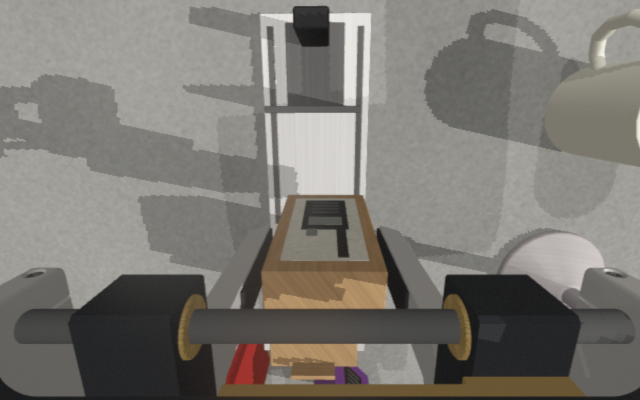

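The view shows the carton held upright with its window towards the stop. The rack edges are at columns 262–268 on the left and 364–369 on the right, and the post is at (311,25). I'll measure the line-up.

```bash
python3 - <<'E'
from h import *
i=np.load("w7.npy",allow_pickle=True).item(); s=read_state()
from scipy.spatial.transform import Rotation as Ro
R=Ro.from_euler('xyz',s["eef_rot"]).as_matrix(); print("toolx ang",np.arctan2(R[1,0],R[0,0])+np.pi)
g=cv2.cvtColor(cv2.imread("pics/w7.png"),cv2.COLOR_BGR2GRAY).astype(int); gb=cv2.GaussianBlur(g.astype(np.float32),(3,3),0)
L=[];Rr=[]
for v in range(22,185,6):
    d=np.diff(gb[v]); a=250+np.argmax(d[250:275]); b=355+np.argmin(d[355:380]); L.append((a,v,d[a]));Rr.append((b,v,-d[b]))
for nm,E in(("L",L),("R",Rr)):
    E=[e for e in E if e[2]>12]; W=np.array([ray("wrist",e[0]+.5,e[1],10,i)[:2] for e in E])
    vx,vy,x,y=cv2.fitLine(W.astype(np.float32),cv2.DIST_HUBER,0,.01,.01).ravel(); 
    if vx<0: vx,vy=-vx,-vy
    r=(W-[x,y])@[-vy,vx]; print(nm,len(E),"ang",np.arctan2(vy,vx),"pt",x,y,"rms",r.std())
f=lambda u,v,z:ray("wrist",u,v,z,i)
print("rack front corners",f(261,14,10),f(370,13,10),"stop face top",f(264,110,74),f(368,109,74),"post",f(311,12,84))
z0=s["eef_pos"][2]-78; rel=lambda p:np.round(R.T@(p-s["eef_pos"]),1)
print("carton bottom front",rel(f(289,196,z0)),rel(f(360,196,z0)),"top front",rel(f(263,270,z0+115)),rel(f(387,270,z0+115)))
E
```

```text
toolx ang 0.2137785730017434
L 26 ang 0.21552931 pt 532.4597 140.53392 rms 3.452362198301066
R 28 ang 0.31333175 pt 497.28925 222.78824 rms 4.479377599647378
rack front corners [442.54588204 122.21630578  10.        ] [422.41102153 212.98078765  10.        ] stop face top [517.25002625 149.51760802  74.        ] [500.61149482 223.17176371  74.        ] post [450.00430879 171.17043909  84.        ]
carton bottom front [  5.4 -30.6  78.3] [ 5.6 28.4 77.6] top front [ -1.7 -31.7 -36.6] [ -1.4  29.4 -37.4]
```

The carton's lean in the grip is ambiguous, because carton_b's top overlaps it in this view. I'll take one more look, combining a crop of this with a fresh scene view.

```bash
python3 - <<'E'
from h import *
a=cv2.imread("pics/w7.png")[185:385,225:425]; b,_=shot("scene","s7"); 
a=cv2.resize(a,(400,400),interpolation=cv2.INTER_CUBIC);b=cv2.resize(b[95:215,300:420,::-1],(400,400),interpolation=cv2.INTER_CUBIC)
cv2.imwrite("pics/c7.png",np.hstack([a,b]))
E
```

```text
(no output)
```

View pics/c7.png

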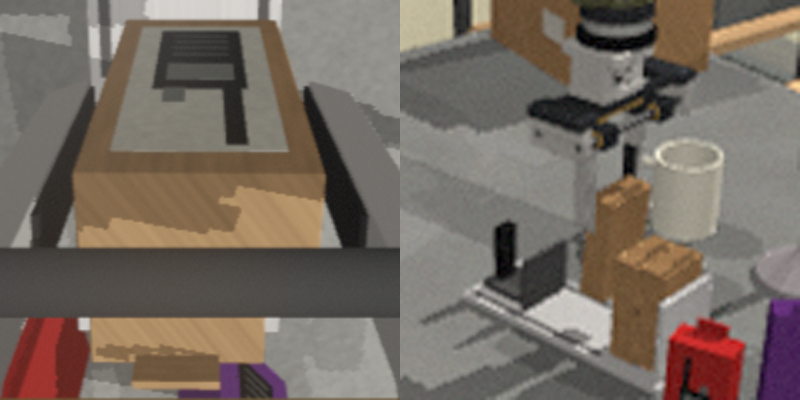

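The carton hangs leaning about 8°, bottom towards the stop, because the grip is near the window edge. It is about 20 mm clear of carton_b, so I'll correct y by -9, lower until its back edge touches, and upright it as I did before.

Call:
{"op": "drive_tool", "data": {"motion": [0, -5, 8, 0, 0, -4, 12, 0, 0, 0, 10, 0, 0, 0, 4, 0, 0, 0, 3, 0]}}

```text
clock: 10.52
eef_pos: [582.8, 191.9, 95.4]
eef_rot: [-3.128, 0.006, -2.934]
wrist_force: [-0.3, 0.4, -3.1]
finger_gap: 61.9
```

Call:
{"op": "drive_tool", "data": {"motion": [0, 0, 2, 0]}}

```text
clock: 10.6
eef_pos: [582.7, 191.0, 92.5]
eef_rot: [-3.128, 0.005, -2.935]
wrist_force: [-0.1, 0.9, -3.4]
finger_gap: 61.8
```

```bash
python3 - <<'E'
from h import *
s=read_state();print(s["eef_rot"],tool([581,201.5,92]))
E
```

```text
[-3.12780935  0.00497857 -2.9353017 ] [-0.52188215 10.57868649  0.31008505]
```

Call:
{"op": "drive_tool", "data": {"motion": [0, 5, 0, 0, 0, 5, 0, 0, 0, 0, 0, 0]}}

```text
clock: 10.85
eef_pos: [580.5, 201.0, 91.8]
eef_rot: [-3.128, 0.004, -2.937]
wrist_force: [-0.0, 1.0, -3.3]
finger_gap: 61.8
```

```bash
python3 - <<'E'
from h import *
s=read_state();print(s["eef_pos"],s["wrist_force"],tool([582,201.6,92]))
im,i=shot("wrist","w8"); s=read_state();print(s["eef_pos"])
hsv=cv2.cvtColor(im,cv2.COLOR_RGB2HSV); m=cv2.inRange(hsv,(5,70,60),(22,255,255)); m[:,:230]=0;m[:,430:]=0;m[300:]=0
c=max(cv2.findContours(m,cv2.RETR_EXTERNAL,cv2.CHAIN_APPROX_NONE)[0],key=cv2.contourArea)[:,0]
v=c[:,1].min(); b=c[c[:,1]<v+4][:,0]; print("bottom front edge row",v,b.min(),b.max())
g=cv2.GaussianBlur(cv2.cvtColor(im,cv2.COLOR_RGB2GRAY).astype(np.float32),(3,3),0)
for r in range(20,v-8,12):
    d=np.diff(g[r]); print(r,[(int(k),int(d[k])) for k in range(240,400) if abs(d[k])>18 and abs(d[k])==abs(d[max(0,k-3):k+4]).max()])
E
```

```text
[580.46956067 201.01955319  91.80280739] [-0.02094421  1.03089402 -3.26339772] [-1.61736414  0.25413823 -0.19389418]
[580.55741018 200.78932079  91.90695284]
bottom front edge row 195 288 362
20 [(259, 23), (266, -39), (274, 34), (288, -41), (302, -18), (342, 29), (358, 43), (373, -42), (380, 39), (388, -24)]
32 [(260, 36), (267, -43), (274, 33), (288, -36), (305, -19), (340, 30), (358, 42), (373, -39), (380, 41), (388, -30)]
44 [(260, 38), (267, -39), (275, 25), (288, -28), (358, 42), (372, -44), (380, 38), (387, -23)]
56 [(261, 36), (268, -46), (276, 31), (289, -31), (358, 40), (372, -47), (379, 43), (387, -29)]
68 [(262, 35), (269, -40), (276, 24), (289, -28), (357, 45), (371, -39), (379, 40), (386, -24)]
80 [(262, 37), (269, -41), (276, 31), (290, -31), (357, 43), (371, -43), (379, 39), (386, -29)]
92 [(263, 21), (270, -37), (277, 33), (290, -31), (357, 43), (371, -48), (378, 41), (386, -23)]
104 [(264, 22), (270, -31), (278, 31), (291, -39), (357, 45), (371, -42), (378, 40), (385, -27)]
116 [(381, 27), (385, -20)]
128 [(265, 30), (272, -38), (279, 35), (370, -46), (377, 40), (384, -24)]
140 [(266, 32), (272, -34), (279, 36), (370, -42), (377, 37), (384, -26)]
152 [(266, 32), (273, -40), (280, 35), (369, -39), (376, 41), (383, -22)]
164 [(267, 33), (274, -36), (280, 34), (369, -46), (376, 39), (383, -30)]
176 [(268, 30), (274, -35), (281, 36), (369, -42), (375, 40), (382, -21)]
```

Rack centre column is about 325.0 and the carton bottom centre is 325.0, so it is aligned laterally and in yaw. I'll lower it to contact.

Call:
{"op": "drive_tool", "data": {"motion": [0, 0, 2, 0, 0, 0, 2, 0]}}

```text
clock: 11.07
eef_pos: [580.9, 201.4, 88.7]
eef_rot: [-3.128, 0.006, -2.936]
wrist_force: [-0.1, -0.3, -1.5]
finger_gap: 61.6
```

Call:
{"op": "drive_tool", "data": {"motion": [0, 0, 2, 0]}}

```text
clock: 11.15
eef_pos: [581.7, 201.6, 88.4]
eef_rot: [-3.128, 0.009, -2.935]
wrist_force: [-6.3, -2.0, 23.5]
finger_gap: 61.9
```

Call:
{"op": "drive_tool", "data": {"motion": [0, 0, -1, 0, 3, 0, 0, 0, 3, 0, 0, 0], "grip_force": 8}}

```text
clock: 11.4
eef_pos: [576.2, 200.5, 90.1]
eef_rot: [-3.128, 0.011, -2.935]
wrist_force: [0.6, -0.7, -2.9]
finger_gap: 62.1
```

```bash
python3 - <<'E'
from h import *
s=read_state();print(s["eef_pos"],s["wrist_force"])
shot("wrist","w9"); tilt("w9")
E
```

```text
[576.21312277 200.53369449  90.08896783] [ 0.60262455 -0.65152939 -2.92176537]
edge 324.5 194 [  6.  103.4] tilt deg -2.8
edge 324.5 194 [ 55.6 -87.4] tilt deg 141.5
```

```bash
cat >> h.py <<'E'
def lean(name,h=None):
    from scipy.spatial.transform import Rotation as Ro
    s=read_state(); i=camera_info("wrist"); R=Ro.from_euler('xyz',s["eef_rot"]).as_matrix()
    im=cv2.imread(f"pics/{name}.png").astype(np.float32); hsv=cv2.cvtColor(im.astype(np.uint8),cv2.COLOR_BGR2HSV)
    m=cv2.inRange(hsv,(5,70,60),(22,255,255)); m[:,:230]=0;m[:,430:]=0;m[300:]=0
    c=max(cv2.findContours(m,cv2.RETR_EXTERNAL,cv2.CHAIN_APPROX_NONE)[0],key=cv2.contourArea)[:,0]
    v0=c[:,1].min(); w=np.array([(m[v]>0).nonzero()[0].ptp() if 0 else (lambda k:k.max()-k.min() if len(k) else 0)((m[v]>0).nonzero()[0]) for v in range(400)])
    v1=int(np.argmax(w[v0:300]))+v0; z0=s["eef_pos"][2]-78
    f=lambda v,z:(R.T@(ray("wrist",324,v,z,i)-s["eef_pos"]))[0]
    print(name,"rows",v0,v1,"w",w[v0+2],w[v1],"apparent bottom",round(f(v0,z0),1),"top",round(f(v1,z0+115),1))
E
python3 - <<'E'
from h import *
for n in("w6","w7","w8","w9"): lean(n)
E
```

```text
w6 rows 176 235 w 78 132 apparent bottom 23.0 top 17.5
w7 rows 195 272 w 74 127 apparent bottom 6.9 top -2.1
w8 rows 195 272 w 74 127 apparent bottom 6.9 top -2.1
w9 rows 194 272 w 75 127 apparent bottom 7.8 top -2.1
```

It is still tilted about 9°, since the last step lifted it off. I'll use light contact and then drag in +x.

Call:
{"op": "drive_tool", "data": {"motion": [0, 0, 1.5, 0, 3, 0, 0.7, 0], "grip_force": 6}}

```text
clock: 11.62
eef_pos: [572.9, 199.8, 88.0]
eef_rot: [-3.128, 0.011, -2.935]
wrist_force: [0.3, -0.5, 0.1]
finger_gap: 62.1
```

Call:
{"op": "drive_tool", "data": {"motion": [4, 0, 0.3, 0, 4, 0, 0.3, 0]}}

```text
clock: 11.78
eef_pos: [564.7, 198.1, 87.1]
eef_rot: [-3.128, 0.012, -2.936]
wrist_force: [1.0, -0.2, -1.2]
finger_gap: 61.5
```

```bash
python3 - <<'E'
from h import *
s=read_state();print(s["eef_pos"],s["wrist_force"])
shot("wrist","w10"); lean("w10")
E
```

```text
[564.66684969 198.0714784   87.08107905] [ 0.9714474  -0.21523528 -1.19124512]
w10 rows 203 271 w 74 128 apparent bottom -0.1 top -1.6
```

Call:
{"op": "drive_tool", "data": {"motion": [3, 0, 0.8, 0, 3, 0, 0.7, 0, 3, 0, 0.5, 0]}}

```text
clock: 12.08
eef_pos: [555.7, 196.1, 86.3]
eef_rot: [-3.128, 0.015, -2.936]
wrist_force: [1.1, -0.2, 1.5]
finger_gap: 62.0
```

```bash
python3 - <<'E'
from h import *
s=read_state();print(s["eef_pos"],s["wrist_force"])
shot("wrist","w11"); lean("w11")
E
```

```text
[555.65485307 196.1244709   86.28801944] [ 1.06978496 -0.22491023  1.45127838]
w11 rows 213 268 w 73 128 apparent bottom -8.8 top 0.1
```

Apparent lean is now +8.9, matching the value when it stood upright (+8.7), with light pressure on the base. Releasing.

Call:
{"op": "drive_tool", "data": {"motion": [0, 0, 0, 0, 0, 0, 0, 0, 0, 0, 0, 0], "jaw": 0.2}}

```text
clock: 12.38
eef_pos: [554.4, 195.9, 85.8]
eef_rot: [-3.128, 0.013, -2.935]
wrist_force: [-0.3, 0.4, -0.2]
finger_gap: 74.6
```

```bash
python3 - <<'E'
from h import *
s=read_state();print(s["clock"],s["eef_pos"],s["eef_rot"],s["wrist_force"],s["finger_gap"])
im,i=shot("wrist","w12"); lean("w12")
g=cv2.GaussianBlur(cv2.cvtColor(im,cv2.COLOR_RGB2GRAY).astype(np.float32),(3,3),0)
hsv=cv2.cvtColor(im,cv2.COLOR_RGB2HSV); m=cv2.inRange(hsv,(5,70,60),(22,255,255))
for r in list(range(120,240,16))+list(range(240,300,6)):
    d=np.diff(g[r]); k=m[r,230:430].nonzero()[0]+230; print(r,[int(k) for k in range(240,400) if abs(d[k])>22 and abs(d[k])==abs(d[max(0,k-3):k+4]).max()],(k.min(),k.max()) if len(k) else "")
E
```

```text
12.3833 [554.44201757 195.87853411  85.82343845] [-3.12828972  0.01325934 -2.9352699 ] [-0.2599855   0.38331943 -0.15870788] 74.60102857417833
w12 rows 213 297 w 66 125 apparent bottom -8.8 top -16.1
120 [262, 269, 277, 290, 357, 371, 378, 385] 
136 [270, 277, 290, 356, 370, 377] 
152 [264, 269, 378, 384] 
168 [265, 272, 279, 369, 376, 383] 
184 [266, 273, 280, 369, 376, 383] 
200 [274, 280, 368, 375, 382] 
216 [274, 281, 361, 368, 374, 381] (np.int64(287), np.int64(360))
232 [275, 302, 344, 365, 374, 381, 387, 392] (np.int64(281), np.int64(365))
240 [276, 301, 345, 374, 386, 396] (np.int64(278), np.int64(368))
246 [270, 275, 300, 346, 373, 380, 386, 399] (np.int64(276), np.int64(370))
252 [273, 334, 343, 373, 380, 386] (np.int64(274), np.int64(371))
258 [334, 344, 373, 380, 388] (np.int64(272), np.int64(372))
264 [334, 344, 374, 391] (np.int64(269), np.int64(374))
270 [335, 345, 376, 393] (np.int64(267), np.int64(375))
276 [335, 345, 377, 396] (np.int64(265), np.int64(377))
282 [398] (np.int64(263), np.int64(379))
288 [] (np.int64(261), np.int64(381))
294 [] (np.int64(259), np.int64(383))
```

The numbers disagree, so I need to look before going on.

```bash
python3 - <<'E'
from h import *
a=cv2.imread("pics/w12.png")[190:390,225:425]; b,_=shot("scene","s12"); 
a=cv2.resize(a,(400,400),interpolation=cv2.INTER_CUBIC);b=cv2.resize(b[115:235,300:420,::-1],(400,400),interpolation=cv2.INTER_CUBIC)
cv2.imwrite("pics/c12.png",np.hstack([a,b]))
E
```

```text
(no output)
```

View pics/c12.png

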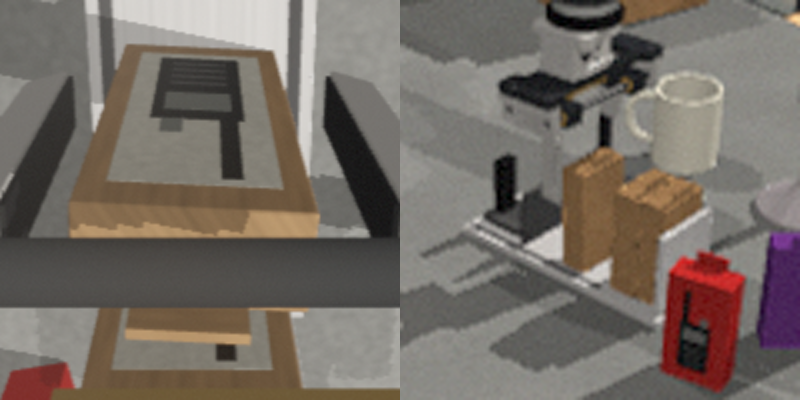

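In the scene panel the radio stands upright in the rack and parallel to carton_b, at about (590,210), with a gap behind it. The wrist panel shows the window towards the stop and the tab up. I'll raise the gripper straight up and locate the stop's post.

Call:
{"op": "drive_tool", "data": {"motion": [0, 0, -12, 0, 0, 0, -18, 0, 0, 0, -20, 0, 0, 0, -15, 0, 0, 0, -8, 0, 0, 0, 0, 0]}}

```text
clock: 12.98
eef_pos: [552.9, 196.7, 164.3]
eef_rot: [-3.128, 0.011, -2.935]
wrist_force: [-0.2, 0.0, -0.3]
finger_gap: 75.3
```

```bash
python3 - <<'E'
from h import *
s=read_state();print(s["clock"],s["eef_pos"],s["eef_rot"],s["wrist_force"])
im,i=shot("wrist","w13"); hsv=cv2.cvtColor(im,cv2.COLOR_RGB2HSV)
m=(hsv[:,:,2]<45).astype(np.uint8)*255; m[130:]=0; m[:,:240]=0; m[:,400:]=0
for c in cv2.findContours(m,cv2.RETR_EXTERNAL,cv2.CHAIN_APPROX_NONE)[0]:
    if cv2.contourArea(c)>60:
        x,y,w,h=cv2.boundingRect(c); print("dark",x,y,w,h,cv2.contourArea(c),"top back edge",ray("wrist",x+w/2,y,84,i),"front bottom@20",ray("wrist",x+w/2,y+h,20,i))
g=hsv[:,:,2].astype(int)
print("col311",g[0:150:3,315].tolist())
E
```

```text
12.9833 [552.89467629 196.65006458 164.28943094] [-3.12819622  0.0112353  -2.93525077] [-0.22872315  0.02158429 -0.33567442]
dark 308 63 29 23 164.0 top back edge [447.65838743 170.63232857  84.        ] front bottom@20 [460.26641651 172.13075868  20.        ]
col311 [156, 155, 158, 160, 160, 159, 160, 160, 160, 162, 158, 156, 158, 152, 153, 160, 161, 164, 157, 226, 221, 47, 48, 46, 48, 48, 47, 35, 36, 99, 96, 96, 97, 98, 97, 97, 98, 97, 97, 99, 97, 99, 96, 75, 73, 73, 63, 62, 94, 97]
```

Call:
{"op": "drive_tool", "data": {"motion": [25, -4.5, 0, 0, 30, 0, 0, 0, 30, 0, 0, 0, 16, 0, 20, 0, 0, 0, 30, 0, 0, 0, 0, 0]}}

```text
clock: 13.53
eef_pos: [449.3, 169.1, 106.8]
eef_rot: [-3.128, 0.006, -2.936]
wrist_force: [-1.0, 0.3, -1.4]
finger_gap: 75.3
```

```bash
python3 - <<'E'
from h import *
s=read_state();print(s["clock"],s["eef_rot"],tool([454.5,171.5,52]))
E
```

```text
13.5333 [-3.12780486  0.00642543 -2.93552151] [-5.19485909  2.09344704 54.8463212 ]
```

Descend and grip the post.

Call:
{"op": "drive_tool", "data": {"motion": [-4, 2, 15, 0, 0, 0, 20, 0, 0, 0, 14, 0, 0, 0, 4, 0, 0, 0, 0, 0]}}

```text
clock: 13.95
eef_pos: [454.3, 171.5, 53.5]
eef_rot: [-3.128, 0.004, -2.936]
wrist_force: [0.1, -0.3, 0.3]
finger_gap: 75.0
```

Call:
{"op": "drive_tool", "data": {"motion": [0, 0, 0, 0, 0, 0, 0, 0, 0, 0, 0, 0, 0, 0, 0, 0, 0, 0, 0, 0, 0, 0, 0, 0], "jaw": 1, "grip_force": 20}}

```text
clock: 14.45
eef_pos: [456.4, 172.1, 57.5]
eef_rot: [-3.128, 0.008, -2.936]
wrist_force: [1.2, 0.7, 0.5]
finger_gap: 38.6
```

Call:
{"op": "drive_tool", "data": {"motion": [0, 0, 0, 0, 0, 0, 0, 0, 0, 0, 0, 0]}}

```text
clock: 14.7
eef_pos: [456.2, 173.6, 57.9]
eef_rot: [-3.131, 0.009, -2.936]
wrist_force: [-0.1, 7.5, -3.3]
finger_gap: 23.8
```

The post is gripped at 23.8 mm. Now I'll push the stop along -tool x.

Call:
{"op": "drive_tool", "data": {"motion": [-5, 0, 0, 0, -6, 0, 0, 0, -6, 0, 0, 0, -6, 0, 0, 0, -5, 0, 0, 0, -3, 0, 0, 0]}}

```text
clock: 15.2
eef_pos: [488.0, 180.6, 57.9]
eef_rot: [-3.131, 0.006, -2.936]
wrist_force: [-2.3, 0.5, 3.1]
finger_gap: 24.0
```

Call:
{"op": "drive_tool", "data": {"motion": [-2, 0, 0, 0, -3, 0, 0, 0, -3, 0, 0, 0, -3, 0, 0, 0, -3, 0, 0, 0, -3, 0, 0, 0, -3, 0, 0, 0, -3, 0, 0, 0]}}

```text
clock: 15.87
eef_pos: [512.6, 186.0, 57.9]
eef_rot: [-3.132, 0.005, -2.936]
wrist_force: [-5.3, 0.4, 2.0]
finger_gap: 23.6
```

```bash
python3 - <<'E'
from h import *
s=read_state();print(s["clock"],s["eef_pos"],s["eef_rot"],s["wrist_force"],"rack x",(s["eef_pos"][:2]-[571.5,199.3])@[.9775,.2108],(s["eef_pos"][:2]-[571.5,199.3])@[-.2108,.9775])
E
```

```text
15.8667 [512.57196376 186.00365723  57.89553169] [-3.13186058  0.00495819 -2.93633923] [-5.33615672  0.44266999  2.02114167] rack x -60.40502448480272 -0.5751450192991463
```

Call:
{"op": "drive_tool", "data": {"motion": [-2.5, 0, 0, 0, -2.5, 0, 0, 0, -2.5, 0, 0, 0, -2.5, 0, 0, 0, -2.5, 0, 0, 0, -2.5, 0, 0, 0, -2.5, 0, 0, 0]}}

```text
clock: 16.45
eef_pos: [531.1, 190.1, 57.9]
eef_rot: [-3.132, 0.004, -2.936]
wrist_force: [-5.9, 0.5, 2.5]
finger_gap: 23.8
```

Call:
{"op": "drive_tool", "data": {"motion": [-2, 0, 0, 0, -2, 0, 0, 0]}}

```text
clock: 16.62
eef_pos: [535.4, 191.0, 57.9]
eef_rot: [-3.132, 0.004, -2.936]
wrist_force: [-5.3, 1.1, 2.5]
finger_gap: 24.0
```

Call:
{"op": "drive_tool", "data": {"motion": [-1.5, 0, 0, 0, -1.5, 0, 0, 0]}}

```text
clock: 16.78
eef_pos: [538.7, 191.7, 57.9]
eef_rot: [-3.132, 0.003, -2.936]
wrist_force: [-3.8, 0.8, 2.4]
finger_gap: 23.9
```

Call:
{"op": "drive_tool", "data": {"motion": [-1.5, 0, 0, 0, -1.5, 0, 0, 0]}}

```text
clock: 16.95
eef_pos: [540.3, 192.1, 57.7]
eef_rot: [-3.132, -0.001, -2.936]
wrist_force: [-19.8, -2.2, 12.2]
finger_gap: 23.9
```

Call:
{"op": "drive_tool", "data": {"motion": [-1.5, 0, 0, 0]}}

```text
clock: 17.03
eef_pos: [540.5, 192.2, 57.7]
eef_rot: [-3.132, -0.005, -2.936]
wrist_force: [-16.8, -2.8, 11.0]
finger_gap: 24.0
```

Force rose from about 4 to 17–20 N at about 86 mm of travel, so the row is closed. I'll relax and release.

Call:
{"op": "drive_tool", "data": {"motion": [0, 0, 0, 0, 0, 0, 0, 0, 0, 0, 0, 0, 0, 0, 0, 0, 0, 0, 0, 0], "jaw": 0.4}}

```text
clock: 17.45
eef_pos: [542.3, 191.5, 57.8]
eef_rot: [-3.13, -0.002, -2.936]
wrist_force: [0.0, -0.3, 0.8]
finger_gap: 54.0
```

Call:
{"op": "drive_tool", "data": {"motion": [0, 0, -8, 0, 0, 0, -20, 0, 0, 0, -30, 0, 0, 0, -30, 0, 0, 0, -25, 0, 0, 0, 0, 0]}}

```text
clock: 17.95
eef_pos: [541.9, 192.3, 177.1]
eef_rot: [-3.13, -0.003, -2.936]
wrist_force: [-0.4, 0.9, 1.5]
finger_gap: 56.7
```

Call:
{"op": "drive_tool", "data": {"motion": [30, 0, -10, 0, 35, 0, -10, 0, 35, 0, -10, 0, 35, 0, 0, 0, 30, 0, 0, 0, 10, 0, 0, 0, 0, 0, 0, 0]}}

```text
clock: 18.53
eef_pos: [363.7, 155.1, 208.9]
eef_rot: [-3.13, 0.001, -2.937]
wrist_force: [1.2, -0.3, 0.7]
finger_gap: 56.4
```

```bash
python3 - <<'E'
from h import *
s=read_state();print(s["clock"],s["eef_pos"],s["wrist_force"])
t,_=shot("top","t9"); b,_=shot("scene","s9")
t=cv2.resize(t[160:262,225:295],(274,400),interpolation=cv2.INTER_CUBIC);b=cv2.resize(b[130:230,300:420],(480,400),interpolation=cv2.INTER_CUBIC)
cv2.imwrite("pics/c9.png",np.hstack([t,b])[:,:,::-1])
a=cv2.imread("pics/top0.png").astype(int); n=cv2.imread("pics/top0.png"); 
d=np.abs(a-cv2.imread("pics/t9.png").astype(int)).max(2)
for nm,(x0,y0,x1,y1) in dict(mic=(160,175,210,212),mug=(170,230,208,262),tape=(438,170,472,204),calc=(425,220,458,272),red=(260,135,285,165),purple=(225,132,254,160)).items(): print(nm,"changed px",(d[y0:y1,x0:x1]>40).sum())
E
```

```text
18.5333 [363.71117067 155.10347062 208.87081521] [ 1.16268331 -0.26082646  0.68068149]
mic changed px 0
mug changed px 0
tape changed px 0
calc changed px 0
red changed px 0
purple changed px 0
```

View pics/c9.png

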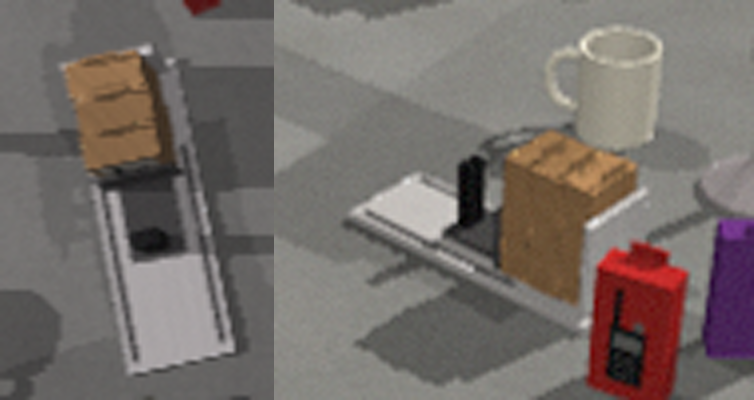

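The three cartons stand flush and in line with the stop closed behind them, and nothing else has changed. Handing in.

```bash
python3 -c "
from cell import *
print(sign_off())"
```

```text
the job is handed in; nothing more can be done
None
```

The radio carton now stands upright in the rack, hang tab up and window towards the stop. The stop is slid up against it, and I handed the job in at about 18.6 s. I gripped the carton near its tab end, let it swing to hang, stood it on the counter to regrip, then set it in the rack and pushed the stop up by its post.

**Last checks**
- The final top and scene views show the three cartons flush and in line, with no visible gap and the stop against the radio.
- The stop closed after about 86 mm of travel. The force rose from about 4 N to about 17–20 N, then fell to zero when I released the post.
- The mic, mug, tape, calculator and both decoy cartons show no changed pixels in the top view.
- The gripper is well clear of everything.

**What disagreed or went wrong**
- **Hang tab end:** the pictures show the radio lying with its tab end away from the robot, against the written description. I followed the pictures.
- **Regrip:** I took the carton off-centre on the counter, so it leaned about 8–9° in the gripper. I straightened it in the rack before letting go.
- **Set-down contact:** one lowering step pressed the rack with about 24 N before I eased off.
- **Lean estimate:** the wrist-camera lean figure was inconsistent when I released the carton. I relied on the scene view, which showed it standing straight.
- **Picture budget:** I viewed 13 pictures against a budget of 10, past the one or two extra allowed.

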